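# Put fossils and minerals away in their specimen trays

## Task

Put the four specimens lying on the bench (the large ammonite, the small ammonite, the quartz crystal and the pyrite) away, each in the empty tray whose foam recess is cut to its shape and size, lying flat on the recess floor and the same way up as now. They chip easily, so set them down rather than drop them, and leave the geode that is already in its tray undisturbed.

Things in the scene. Friction and masses are not known exactly. Their poses are not given: they have to be found in the camera images.
- ammonite_large: Large coiled fossil shell of grey-brown limestone: a ribbed disc with a spiral on top, lying flat. 56 mm diameter, 26 mm high, upright sides; about 0.15 kg. Origin: centre of its underside; z up, yaw of no importance. Hold it by its upper part, fingertips at least 10 mm above its underside, so that they clear the foam when it sits in its 8 mm deep recess.
- ammonite_small: Small coiled fossil shell of the same stone, likewise lying flat. 36 mm diameter, 24 mm high, upright sides; about 0.06 kg. Origin: centre of its underside; z up, yaw of no importance. Hold it by its upper part, fingertips at least 10 mm above its underside.
- quartz: Milky quartz crystal, a six-sided prism with pointed ends, lying on a face: 84 mm along its x (full section from x = -30 to +24 mm), 32 mm high, 37 mm wide along its y, widest at mid-height, where an edge runs along each side; about 0.17 kg. Origin: on its axis, mid-length, 16 mm above its underside; z up. Grip across y near the origin, fingertips 10 to 13 mm above the underside.
- pyrite: Brassy pyrite, a squarish crystal block 38 x 38 mm (its x and y), 30 mm high, upright sides, with small crystals on top reaching 39 mm high; about 0.2 kg. Origin: centre of its underside; z up. Hold it by the upper part of the block, fingertips at least 10 mm above its underside.
- tray_large_round: White card specimen tray, 96 x 96 mm, 20 mm high, fixed to the bench, filled flush with dark foam. In its middle an upright-walled recess 8 mm deep with a white floor: a circle 72 mm in diameter, for the large ammonite. Origin: centre of the tray's underside (recess floor 12 mm, foam top 20 mm above it); z up; yaw of no importance.
- tray_small_round: White card specimen tray, 76 x 76 mm, 20 mm high, fixed to the bench, filled flush with dark foam. In its middle an upright-walled recess 8 mm deep with a white floor: a circle 52 mm in diameter, for the small ammonite. Origin: centre of the tray's underside (recess floor 12 mm, foam top 20 mm above it); z up; yaw of no importance.
- tray_long: White card specimen tray, 124 (its x) x 78 mm, 20 mm high, fixed to the bench, filled flush with dark foam. In its middle an upright-walled recess 8 mm deep with a white floor: an oblong 100 mm along x by 54 mm along y, for the quartz, lengthwise, either end first. Origin: centre of the tray's underside (recess floor 12 mm, foam top 20 mm above it); z up.
- tray_square: White card specimen tray, 76 x 76 mm, 20 mm high, fixed to the bench, filled flush with dark foam. In its middle an upright-walled recess 8 mm deep with a white floor: a 52 mm square along the tray's x and y, for the pyrite, roughly square to it (any quarter turn). Origin: centre of the tray's underside (recess floor 12 mm, foam top 20 mm above it); z up.
- geode: Half geode, a grey-brown stone bowl lined with violet crystals, 46 mm diameter, 24 mm high, already in a fifth tray (76 x 76 mm, round recess; not listed). Origin: centre of its underside; z up. Not to be disturbed. Two rough stones, a magnifier and a brush, under 30 mm high, also lie about among these things; they have no part in the job.
Not all that is in view belongs to the job. What is shaped like the ammonite_large but orange or yellow is not meant.

How it is judged:
By the outcome, as a careful person would: the job done as asked, in the order asked, and still so for the second after the job is handed in, with the robot touching nothing.
It also fails if it takes over 99 s, if anything falls off the work surface, if the arm or the gripper's body presses on something with over 40 N, if the wrist force passes 120 N, or if a joint passes its speed limit or range.

## Robot

A 6-joint arm with a two-finger parallel gripper is mounted at the origin on the work surface. World frame = base frame: x ahead of the robot, y to its left, z up, the work surface at z = 0. Lengths are in m, angles in rad, forces in N, time in s.
With the tool pointing down it reaches from about 0.3 to 0.875 m from the base axis. Payload 6.4 kg.
Tool frame: the origin (TCP) lies midway between the tips of the shut fingers; the grasp point (between the pads) lies 19 mm behind it (ctrl.pinch_z is the distance from the TCP to the grasp point, in m); z points along the fingers, y is the line along which they close (so a half turn about z gives the same grasp; the last joint's range is limited). The gripper opens to 85 mm and grips with 20 to 120 N. Pads are 22 mm wide; open, the fingers measure 114 mm over their backs; the gripper's body (76 mm by 85 mm) begins 54 mm behind the grasp point. The pads swing forward as they close: fully open they stand 13 mm farther back than shut.
Start: joints at [0.916, 0.181, 1.607, -0, 1.354, -0.206], TCP at [0.249, 0.518, 0.231] pointing down, gripper open.
Joint ranges: [-2.99, 2.99], [-0.89, 2.07], [0.3, 2.58], [-1.14, 4.28], [0, 2.63], [-3.12, 3.12]. Speed limits (rad/s): [2.57, 2.57, 3.01, 3.14, 3.14, 3.14].

## Interface

Orientations are given as a unit quaternion [w, x, y, z].
In Python, from bench import ctrl gives the robot as it stands.
- The arm moves only by the tool apply_moves, never from a script. Its argument "moves" is a list of rows, each an object with "jaw": the opening, from 0 (shut) to 1 (fully open); "offset": the shift along the tool's x, y, z in mm, a list of three; "rot": the turn, a rotation vector about the tool's x, y, z in degrees, a list of three. In form: [{"jaw": jaw, "offset": [dx, dy, dz], "rot": [ax, ay, az]}, ...]. A call has exactly 5 rows; each row shifts and turns the commanded pose from where the row before left it, along the tool's axes as they then stand; what a row does not reach is not made up. A row lasts 1/8 s, in which the tool goes at most 62.5 mm and 10.7 degrees, less where a joint would pass 70% of its speed; a pose out of reach is approached as far as the arm can. A call is refused whole if a number of a shift passes 62.5 or a number of a turn 10.7, either way. A call with a gripper value outside its range is refused whole. The fingers move at their own pace and stop on an object; the grip force is fixed at half the most. Time passes only in rows, so rows that do not move let the fingers close, or fill a call up. It gives the time, the measured TCP pose, the force, the opening and the grip force at its end, in the units of the state.
- ctrl.get_obs(): the state, without advancing time (a new reading comes with each control period).
- ctrl.camera(name): name is "scene" or "side" or "wrist"; returns (picture, depth): 480x640x3 uint8, red, green, blue; 480x640 float32, m along the optical axis (not along the pixel's ray), 0 where there is no reading.
- ctrl.camera_params(name): a dict with "K" (3x3 intrinsics, pixels), "cam_to_world" (4x4, takes a point from camera to world coordinates); the wrist camera has in their place "mount" (4x4, takes a point from camera to tool coordinates, whose origin is the TCP and whose axes are the flange's). Camera axes: x right, y down, z forward; pixel columns grow to the right and rows downward; lengths in m; the calibration is good to about 2 mm. A picture is of the moment at which its call begins: read the wrist's pose just before it. camera_params takes no time and is no camera call.
- ctrl.hand_in(): hands the job in; it is judged then, once.
Trained networks look in the newest picture that a camera, given by its name, has taken for a name from the list of things; names that differ only in an ending like _2 or _b are one class to them, and where a whole thing is asked for, a point or a joint stands for the part that bears it (a point fixed in the world has none). Each returns a list of dicts, best first, with "score" (0 to 1); they miss things now and then, are a little off and sometimes report something else, mostly with a low value. They report only what shows in the picture. A call takes as long as a camera call. They do not tell look-alikes from the thing itself.
- ctrl.outline_of(camera, target): "region" (480x640 bool, what is visible of it) and "position" ([column, row] in pixels, amid what is visible of it).
The state is a dict: "time_s": time; "q": joint angles; "dq": joint speeds; "joint_efforts": joint torques, N m; "eef_pos": TCP position; "eef_rot": TCP orientation; "wrist_force": force on the tool from outside, world axes, zero at the start; "torque": the same for the moment, N m; "opening": opening from 0.0 (shut) to 1.0 (fully open); "grasp_force": force on a finger pad.
Only numpy, scipy, OpenCV 4.12 (cv2) and the standard library are available. Lean on these libraries where they do the work, as an engineer would, in place of code of your own. Each camera call takes 0.05 s, during which the arm holds its last target. There are 200 camera calls.

## Working session

There is one attempt and no reset: what is moved stays moved. The work goes in short steps, Python scripts to look and compute and a tool call to move; the robot and the scene stay as the last step left them, time stands still between calls to the robot, and variables do not carry over. Pictures are saved under pics/ and viewed, at most 16 in all, crops included, and the job is handed in when it is done.

Besides the shell and the picture viewer there is one more tool, called after "Emit:" as a command line: name --argument value ..., lists and objects as JSON in quotes. apply_moves: Moves the arm, as the interface text tells. Its arguments: {"type":"object","properties":{"moves":{"type":"array"}},"required":["moves"]}

```bash
ls; mkdir -p pics; cat > h.py <<'E'
import numpy as np, cv2
from bench import ctrl
from scipy.spatial.transform import Rotation as R
def quat(q): return R.from_quat([q[1],q[2],q[3],q[0]])
def c2w(name,obs=None):
    p=ctrl.camera_params(name)
    if name!='wrist': return np.array(p['K']),np.array(p['cam_to_world'])
    T=np.eye(4);T[:3,:3]=quat(obs['eef_rot']).as_matrix();T[:3,3]=obs['eef_pos']
    return np.array(p['K']),T@np.array(p['mount'])
def snap(name):
    o=ctrl.get_obs();im,d=ctrl.camera(name);K,T=c2w(name,o)
    v,u=np.mgrid[:480,:640]
    P=np.stack([(u-K[0,2])/K[0,0]*d,(v-K[1,2])/K[1,1]*d,d],-1)@T[:3,:3].T+T[:3,3]
    P[d==0]=np.nan
    return im,d,P
def save(im,n): cv2.imwrite('pics/'+n,im[:,:,::-1])
E
python3 - <<'E'
from h import *
o=ctrl.get_obs();print({k:np.round(v,3) for k,v in o.items()})
print(ctrl.pinch_z, ctrl.camera_params('wrist'))
for n in ['scene','side']:
    im,d,P=snap(n);save(im,n+'0.png');np.savez('/tmp/'+n,im=im,P=P)
    for t in ['ammonite_large','ammonite_small','quartz','pyrite','tray_large_round','tray_small_round','tray_long','tray_square','geode']:
        for r in ctrl.outline_of(n,t)[:4]:
            Q=P[r['region']];Q=Q[~np.isnan(Q[:,0])]
            print(n,t,round(r['score'],2),np.round(r['position']),np.round(np.median(Q,0),3),np.round(np.percentile(Q,2,0),3),np.round(np.percentile(Q,98,0),3),len(Q))
E
```

```text
pics
{'time_s': np.float64(0.0), 'q': array([ 0.916,  0.182,  1.608, -0.   ,  1.354, -0.206]), 'dq': array([ 0.   ,  0.001,  0.   , -0.001, -0.001, -0.001]), 'joint_efforts': array([ 2.0000e-03, -4.4487e+01, -3.5134e+01, -0.0000e+00,  9.0000e-03,
        0.0000e+00]), 'eef_pos': array([0.249, 0.518, 0.23 ]), 'eef_rot': array([-0.   ,  0.223,  0.975, -0.001]), 'wrist_force': array([ 0.264, -0.413,  0.127]), 'torque': array([ 0.004, -0.026,  0.001]), 'grasp_force': np.float64(0.0), 'opening': np.float64(1.001)}
0.0187 {'K': array([[392.05153588,   0.        , 315.07877979],
       [  0.        , 392.05153588, 234.85314152],
       [  0.        ,   0.        ,   1.        ]]), 'mount': array([[-1.02083053e-03, -9.46895609e-01, -3.21539522e-01,
         8.17116647e-02],
       [ 9.99999406e-01, -1.08967478e-03,  3.41430438e-05,
         9.60640562e-04],
       [-3.82703406e-04, -3.21539296e-01,  9.46896158e-01,
        -1.41916300e-01],
       [ 0.00000000e+00,  0.00000000e+00,  0.00000000e+00,
         1.00000000e+00]])}
scene ammonite_large 0.69 [326. 277.] [0.563 0.007 0.022] [ 0.531 
[... 1634 characters left out ...]
[237. 214.] [0.384 0.211 0.023] [0.353 0.198 0.002] [0.42  0.232 0.033] 432
side pyrite 0.94 [287. 292.] [ 0.442 -0.106  0.025] [ 0.419 -0.123  0.   ] [ 0.467 -0.069  0.037] 578
side tray_large_round 0.61 [388. 251.] [ 0.669 -0.007  0.016] [ 0.615 -0.056  0.001] [0.719 0.053 0.022] 1595
side tray_small_round 0.95 [392. 311.] [ 0.617 -0.209  0.018] [ 0.574 -0.247  0.001] [ 0.658 -0.16   0.022] 1549
side tray_long 0.96 [331. 208.] [0.606 0.202 0.013] [ 0.54   0.149 -0.001] [0.677 0.263 0.021] 1382
side tray_square 0.66 [369. 394.] [ 0.519 -0.393  0.016] [ 0.475 -0.436  0.001] [ 0.566 -0.348  0.022] 2596
side geode 0.63 [271. 172.] [0.495 0.394 0.032] [0.476 0.381 0.016] [0.513 0.427 0.037] 185
```

View pics/scene0.png

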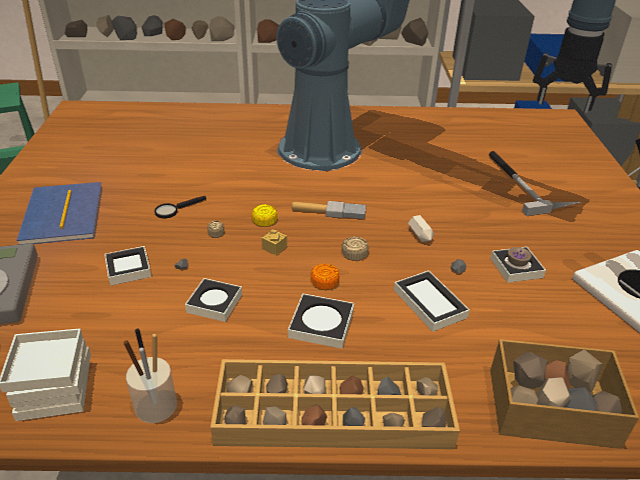

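View pics/side0.png

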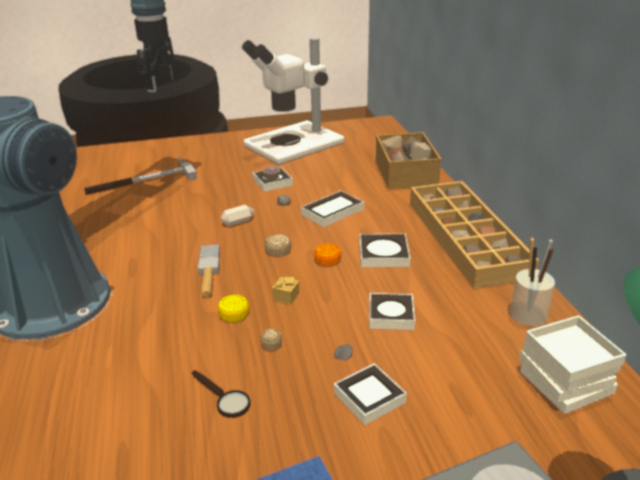

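The scene picture shows three things that could pass for the large ammonite: orange at (326,277), yellow at (266,216) and grey-brown at (355,248). The description fits the grey-brown one. The small ammonite is at (216,229), the pyrite at (275,242), the quartz at (421,229), and the geode in its tray at (517,260). I'll crop in on the choice and fit the poses using both views.

```bash
cat > fit.py <<'E'
from h import *
from scipy.optimize import least_squares
S=[np.load('/tmp/scene.npz'),np.load('/tmp/side.npz')]
im=S[0]['im'][200:310,180:470];save(cv2.resize(im,None,fx=2.7,fy=2.7,interpolation=3),'crop1.png')
def pts(s,x,y,r,z0,z1):
    Q=s['P'].reshape(-1,3);m=(np.hypot(Q[:,0]-x,Q[:,1]-y)<r)&(Q[:,2]>z0)&(Q[:,2]<z1);return Q[m]
def show(n,x,y,r,z0,z1):
    for k,s in list(enumerate(S))+[(2,None)]:
        q=pts(s,x,y,r,z0,z1) if s is not None else np.vstack([pts(t,x,y,r,z0,z1) for t in S])
        if len(q)<8: continue
        xy=(q[:,:2]*1000).astype(np.float32)
        c,w,a=cv2.minAreaRect(xy);cc,rr=cv2.minEnclosingCircle(xy)
        print(n,k,len(q),'rect',np.round(c,1),np.round(w,1),round(a,1),'circ',np.round(cc,1),round(rr,1),'zmax',np.round(np.percentile(q[:,2],[50,98]),4))
show('amL',.455,.065,.045,.010,.04)
show('amL top',.455,.065,.045,.021,.04)
show('amS',.395,-.231,.035,.010,.04)
show('amS top',.395,-.231,.035,.019,.04)
show('qz',.39,.216,.06,.008,.05)
show('py',.447,-.097,.04,.008,.035)
show('py top',.447,-.097,.04,.025,.033)
show('tL',.672,0,.08,.012,.03)
show('tS',.62,-.202,.07,.012,.03)
show('tlong',.614,.206,.085,.012,.03)
show('tsq',.523,-.39,.07,.012,.03)
E
python3 fit.py
```

```text
amL 0 441 rect [460.8  70.7] [55.9 53.3] 22.0 circ [458.7  71.1] 29.7 zmax [0.0232 0.0275]
amL 1 393 rect [455.6  69.6] [53.3 54.2] 56.1 circ [456.3  69.4] 28.7 zmax [0.0233 0.0284]
amL 2 834 rect [458.1  70.1] [59.5 54.9] 6.7 circ [458.5  69.4] 30.5 zmax [0.0232 0.0279]
amL top 0 300 rect [459.6  71.8] [53.6 51.1] 40.6 circ [460.1  72.2] 28.1 zmax [0.0244 0.0277]
amL top 1 274 rect [456.7  70.2] [51.4 54.5] 51.7 circ [456.4  69.5] 28.6 zmax [0.0245 0.0285]
amL top 2 574 rect [458.1  71.8] [55.7 54.5] 51.7 circ [458.2  70.4] 30.5 zmax [0.0244 0.0283]
amS 0 189 rect [ 398.2 -229.4] [35.7 33.1] 89.4 circ [ 397.9 -230.1] 18.8 zmax [0.0206 0.0261]
amS 1 321 rect [ 393.1 -231.5] [33. 34.] 44.7 circ [ 394.2 -230.9] 18.7 zmax [0.021  0.0255]
amS 2 510 rect [ 396.1 -229.8] [39.7 35.6] 44.3 circ [ 395.2 -229.2] 20.2 zmax [0.0208 0.0258]
amS top 0 113 rect [ 397.7 -229.5] [30.7 32. ] 79.3 circ [ 397.8 -230.8] 18.2 zmax [0.0226 0.0263]
amS top 1 222 rect [ 393.5 -229.8] [32.5 33.3] 74.5 circ [ 393.6 -230.1] 17.8 zmax [0.0226 0.0261]
amS top 2 335 rect [ 395. -230.] [33.1 36.4] 74.5 circ [ 396.2
[... 1302 characters left out ...]
01. ] 56.4 zmax [0.0188 0.0223]
tS 2 2353 rect [ 619.7 -200.9] [87.  84.2] 72.8 circ [ 619.5 -200.5] 56.9 zmax [0.0188 0.0222]
tlong 0 1509 rect [611.7 207.3] [131.5  85.6] 27.8 circ [612.1 206.7] 75.3 zmax [0.0179 0.0214]
tlong 1 827 rect [610.  208.9] [132.9  92.6] 27.2 circ [608.7 206.9] 77.6 zmax [0.0178 0.0218]
tlong 2 2336 rect [610.1 208.8] [132.9  92.6] 27.3 circ [609.8 206.3] 77.6 zmax [0.0178 0.0216]
tsq 0 885 rect [ 521.4 -390.1] [87.3 79. ] 20.6 circ [ 523.3 -389.5] 55.6 zmax [0.0186 0.0226]
tsq 1 1907 rect [ 521.2 -387.6] [82.  82.3] 20.4 circ [ 521.  -388.3] 57.2 zmax [0.0188 0.0223]
tsq 2 2792 rect [ 520.7 -388.2] [87.3 83. ] 20.6 circ [ 521.9 -388.7] 57.2 zmax [0.0188 0.0224]
```

View pics/crop1.png

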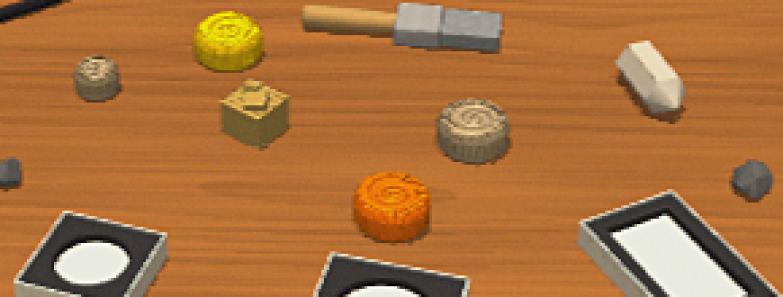

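The crop confirms it: the ribbed grey-brown disc at crop (474,130), scene (355,248), is the large ammonite. The orange and yellow discs are look-alikes, and the pyrite, quartz and small ammonite are as listed. Next is a helper that turns world targets into rows.

```bash
cat > plan.py <<'E'
import sys
from h import *
def plan(x,y,z,psi,o=None):
    """mm/deg targets; prints rows (offset,rot) from the present pose. psi = world angle of tool y (mod 180)."""
    o=o or ctrl.get_obs();p=np.array(o['eef_pos'])*1e3;M=quat(o['eef_rot'])
    ty=M.as_matrix()[:,1];cur=np.degrees(np.arctan2(ty[1],ty[0]));q=np.degrees(np.array(o['q']))
    d=(psi-cur+90)%180-90
    # level tool to straight down at new yaw
    a=np.radians(cur+d);Y=np.array([np.cos(a),np.sin(a),0]);Z=np.array([0,0,-1.]);G=R.from_matrix(np.stack([np.cross(Y,Z),Y,Z],1))
    rv=(M.inv()*G).as_rotvec();dp=np.array([x,y,z])-p
    n=max(int(np.ceil(np.linalg.norm(dp)/60)),int(np.ceil(np.degrees(np.linalg.norm(rv))/10.4)),1)
    print('pos',p.round(1),'psi',round(cur,1),'turn',round(d,1),'q6',round(q[5]),'rows',n)
    for i in range(n):
        Mi=M*R.from_rotvec(rv*i/n);print((Mi.inv().apply(dp/n)).round(1).tolist(),np.degrees(rv/n).round(2).tolist())
if __name__=='__main__': plan(*map(float,sys.argv[1:5]))
E
python3 plan.py 457.5 70 160 50
```

```text
pos [249.5 518.1 231.3] psi 64.3 turn -14.3 q6 -12 rows 9
[-42.4, -34.8, 7.9] [-0.0, 0.0, 1.59]
[-43.4, -33.6, 7.9] [-0.0, 0.0, 1.59]
[-44.3, -32.4, 7.9] [-0.0, 0.0, 1.59]
[-45.2, -31.2, 7.9] [-0.0, 0.0, 1.59]
[-46.0, -29.9, 7.9] [-0.0, 0.0, 1.59]
[-46.8, -28.6, 7.9] [-0.0, 0.0, 1.59]
[-47.6, -27.3, 7.9] [-0.0, 0.0, 1.59]
[-48.3, -26.0, 7.9] [-0.0, 0.0, 1.59]
[-49.0, -24.6, 7.9] [-0.0, 0.0, 1.59]
```

Emit:
apply_moves --moves '[{"jaw": 1, "offset": [-42.4, -34.8, 7.9], "rot": [0, 0, 1.6]}, {"jaw": 1, "offset": [-43.4, -33.6, 7.9], "rot": [0, 0, 1.6]}, {"jaw": 1, "offset": [-44.3, -32.4, 7.9], "rot": [0, 0, 1.6]}, {"jaw": 1, "offset": [-45.2, -31.2, 7.9], "rot": [0, 0, 1.6]}, {"jaw": 1, "offset": [-46, -29.9, 7.9], "rot": [0, 0, 1.6]}]'

```text
time_s: 1.62
eef_pos: [0.3656, 0.2677, 0.1918]
eef_rot: [0.0, 0.29, 0.957, 0.0]
wrist_force: [0.7, -0.3, 0.2]
opening: 1.0
grasp_force: 0.0
```

Emit:
apply_moves --moves '[{"jaw": 1, "offset": [-46.8, -28.6, 7.9], "rot": [0, 0, 1.6]}, {"jaw": 1, "offset": [-47.6, -27.3, 7.9], "rot": [0, 0, 1.6]}, {"jaw": 1, "offset": [-48.3, -26, 7.9], "rot": [0, 0, 1.6]}, {"jaw": 1, "offset": [-49, -24.6, 7.9], "rot": [0, 0, 1.6]}, {"jaw": 1, "offset": [0, 0, 0], "rot": [0, 0, 0]}]'

```text
time_s: 2.25
eef_pos: [0.4583, 0.0669, 0.16]
eef_rot: [0.0, 0.346, 0.938, -0.0]
wrist_force: [-0.5, -0.3, -0.6]
opening: 1.001
grasp_force: 0.0
```

```bash
cat > near.py <<'E'
# near.py target z0 z1 x y  : wrist fit of an object near (x,y) mm from outline region and depth
import sys
from h import *
t,z0,z1,x,y=sys.argv[1],*map(float,sys.argv[2:6])
im,d,P=snap('wrist');save(im,'w_%s.png'%t) ; np.savez('/tmp/w',im=im,P=P)
P=P*1e3
for r in ctrl.outline_of('wrist',t):
    for nm,m in (('region',r['region']),('depth',np.ones((480,640),bool))):
        m=m&(P[...,2]>z0)&(P[...,2]<z1)&(np.hypot(P[...,0]-x,P[...,1]-y)<70)
        if nm=='depth':
            n,L,st,ce=cv2.connectedComponentsWithStats(m.astype(np.uint8));
            if n<2: continue
            k=min(range(1,n),key=lambda k:np.hypot(*(P[L==k][:,:2].mean(0)-[x,y])) if st[k,4]>150 else 1e9);m=L==k
        q=P[m]
        if len(q)<20: continue
        xy=q[:,:2].astype(np.float32);c,w,a=cv2.minAreaRect(xy);cc,rr=cv2.minEnclosingCircle(xy)
        print(nm,round(r['score'],2),np.round(r['position']),len(q),'rect',np.round(c,1),np.round(w,1),round(a,1),'circ',np.round(cc,1),round(rr,1),'z',np.round(np.percentile(q[:,2],[5,50,98]),1))
E
python3 near.py ammonite_large 15 40 457.5 70; python3 plan.py 457.5 70 160 50
```

```text
depth 0.92 [336. 333.] 4287 rect [458.1  74.8] [55.6 55.6] 74.3 circ [458.2  74.7] 28.2 z [20.  24.2 27.2]
depth 0.84 [ 38. 255.] 4287 rect [458.1  74.8] [55.6 55.6] 74.3 circ [458.2  74.7] 28.2 z [20.  24.2 27.2]
region 0.64 [322. 210.] 4236 rect [457.4  75.2] [55.6 54.4] 59.5 circ [458.   74.7] 28.2 z [20.1 24.3 27.2]
depth 0.64 [322. 210.] 4287 rect [458.1  74.8] [55.6 55.6] 74.3 circ [458.2  74.7] 28.2 z [20.  24.2 27.2]
pos [457.   69.8 160.1] psi 49.8 turn 0.2 q6 -56 rows 1
[-0.2, 0.5, 0.1] [-0.0, -0.04, -0.21]
```

View pics/w_ammonite_large.png

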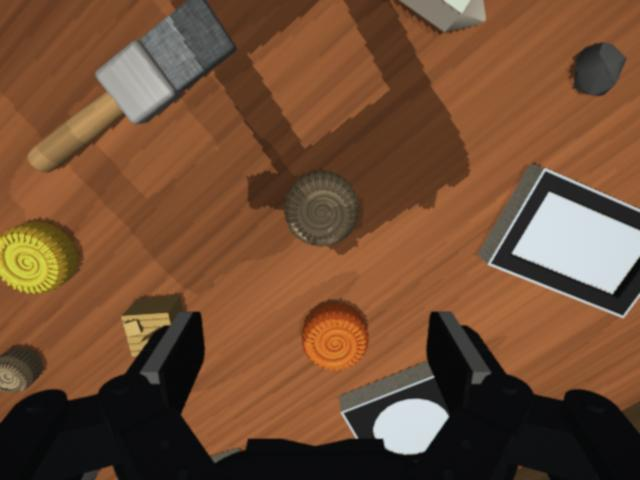

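The wrist view shows the grey-brown ammonite at (322,210), the orange one at (336,335), the yellow at (38,255), and the fingers at columns 185 and 445. The arm was still settling, so I'll measure again at rest.

```bash
python3 near.py ammonite_large 15 40 457.5 70|grep -m1 depth; python3 near.py ammonite_large 15 40 457.5 70|grep -m1 depth; python3 - <<'E'
from h import *
for i in range(2): print(np.round(ctrl.get_obs()['eef_pos'],4))
# fingertip depth in wrist view: tool coords of near pixels at the finger tips
im,d=ctrl.camera('wrist');p=ctrl.camera_params('wrist');K=p['K'];T=p['mount']
v,u=np.mgrid[:480,:640];Q=(np.stack([(u-K[0,2])/K[0,0]*d,(v-K[1,2])/K[1,1]*d,d],-1)@T[:3,:3].T+T[:3,3])*1e3
m=(d>0)&(d<.2)&(v>300)&(abs(Q[...,1])<70)
print('tips z',np.percentile(Q[m][:,2],[50,95,99,100]).round(1)); k=m&(Q[...,2]>np.percentile(Q[m][:,2],97)); print(Q[k].mean(0).round(1),Q[k][:,1].min(),Q[k][:,1].max(), Q[k&(Q[...,1]>0)].mean(0).round(1),Q[k&(Q[...,1]<0)].mean(0).round(1))
E
python3 plan.py 458 70 60 50
```

```text
depth 0.94 [ 35. 256.] 4240 rect [458.   75.3] [55.5 54.8] 48.2 circ [458.3  74.6] 28.3 z [19.9 24.3 27.1]
depth 0.85 [319. 215.] 4226 rect [458.   75.4] [55.6 54.8] 50.2 circ [458.3  74.6] 28.3 z [19.9 24.2 27.1]
[0.4567 0.0713 0.1604]
[0.4567 0.0713 0.1604]
tips z [-68.5 -27.7 -17.4 -11.8]
[  2.7   0.8 -18.7] -55.02472510479311 57.210261749366545 [  2.7  45.6 -18.7] [  2.8 -43.1 -18.7]
pos [456.8  71.2 160.4] psi 50.0 turn -0.0 q6 -56 rows 2
[-0.8, -0.1, 50.2] [0.01, 0.0, 0.01]
[-0.8, -0.1, 50.2] [0.01, 0.0, 0.01]
```

Emit:
apply_moves --moves '[{"jaw": 1, "offset": [0, 1.8, 50], "rot": [0, 0, 0]}, {"jaw": 1, "offset": [0, 0, 50], "rot": [0, 0, 0]}, {"jaw": 1, "offset": [0, 0, 30], "rot": [0, 0, 0]}, {"jaw": 1, "offset": [0, 0, 15], "rot": [0, 0, 0]}, {"jaw": 1, "offset": [0, 0, 5], "rot": [0, 0, 0]}]'

```text
time_s: 3.22
eef_pos: [0.4582, 0.0719, 0.01]
eef_rot: [-0.0, 0.343, 0.94, -0.0]
wrist_force: [-0.1, -0.2, 0.2]
opening: 1.002
grasp_force: 0.0
```

Emit:
apply_moves --moves '[{"jaw": 1, "offset": [0, 0, 0], "rot": [0, 0, 0]}, {"jaw": 0.5, "offset": [0, 0, 0], "rot": [0, 0, 0]}, {"jaw": 0.4, "offset": [0, 0, 0], "rot": [0, 0, 0]}, {"jaw": 0.4, "offset": [0, 0, 0], "rot": [0, 0, 0]}, {"jaw": 0.4, "offset": [0, 0, 0], "rot": [0, 0, 0]}]'

```text
time_s: 3.85
eef_pos: [0.4593, 0.0714, 0.0118]
eef_rot: [0.001, 0.343, 0.939, 0.0]
wrist_force: [-3.5, 0.2, 12.0]
opening: 0.621
grasp_force: 60.6
```

```bash
python3 plan.py 671 1 130 40; python3 - <<'E'
from h import *
im,d,P=snap('wrist');save(im,'grip1.png')
E
```

```text
pos [459.3  71.4  11.8] psi 49.9 turn -9.9 q6 -56 rows 5
[-41.5, 16.5, -23.6] [0.01, 0.02, 1.98]
[-40.9, 18.0, -23.6] [0.01, 0.02, 1.98]
[-40.2, 19.4, -23.6] [0.01, 0.02, 1.98]
[-39.5, 20.7, -23.6] [0.01, 0.02, 1.98]
[-38.8, 22.1, -23.6] [0.01, 0.02, 1.98]
```

View pics/grip1.png

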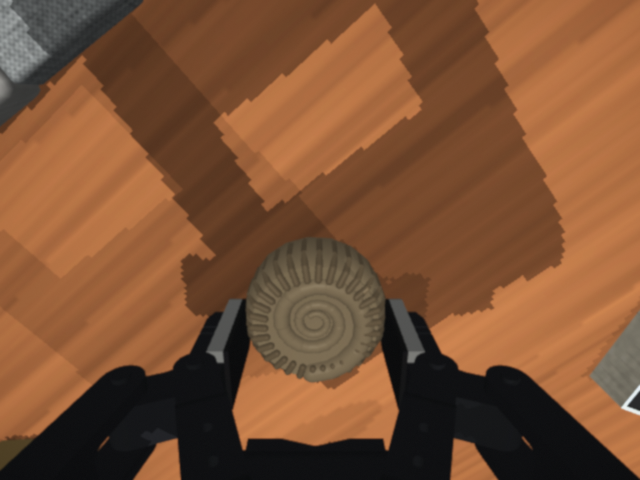

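The ammonite is held centred between the pads, at about (315,320) in the picture. The wrist calibration reads about 2.7 mm high in tool x and 1 mm in y, judging by the fingertips. Now lift and go to the large round tray.

Emit:
apply_moves --moves '[{"jaw": 0.4, "offset": [0, 0, -20], "rot": [0, 0, 0]}, {"jaw": 0.4, "offset": [0, 0, -50], "rot": [0, 0, 0]}, {"jaw": 0.4, "offset": [0, 0, -50], "rot": [0, 0, 0]}, {"jaw": 0.4, "offset": [-41.5, 16.5, 0], "rot": [0, 0, 2]}, {"jaw": 0.4, "offset": [-40.9, 18, 0], "rot": [0, 0, 2]}]'

```text
time_s: 4.53
eef_pos: [0.5448, 0.0429, 0.1324]
eef_rot: [0.002, 0.376, 0.927, 0.0]
wrist_force: [-0.4, -0.4, -0.5]
opening: 0.617
grasp_force: 63.9
```

Emit:
apply_moves --moves '[{"jaw": 0.4, "offset": [-40.2, 19.4, 0], "rot": [0, 0, 2]}, {"jaw": 0.4, "offset": [-39.5, 20.7, 0], "rot": [0, 0, 2]}, {"jaw": 0.4, "offset": [-38.8, 22.1, 0], "rot": [0, 0, 2]}, {"jaw": 0.4, "offset": [0, 0, 0], "rot": [0, 0, 0]}, {"jaw": 0.4, "offset": [0, 0, 0], "rot": [0, 0, 0]}]'

```text
time_s: 5.15
eef_pos: [0.6692, 0.0011, 0.1296]
eef_rot: [-0.001, 0.423, 0.906, -0.0]
wrist_force: [0.0, 0.1, -1.6]
opening: 0.62
grasp_force: 63.8
```

```bash
cat > floor.py <<'E'
# floor.py x y : white recess floor seen by wrist near (x,y) mm, corrected by fingertip bias
import sys
from h import *
x,y=map(float,sys.argv[1:3])
o=ctrl.get_obs();im,d,P=snap('wrist');save(im,'fl_%d.png'%(o['time_s']*100))
P=P*1e3-quat(o['eef_rot']).apply([2.7,1.0,0])
w=(im.min(-1)>150)&(P[...,2]>5)&(P[...,2]<19)&(np.hypot(P[...,0]-x,P[...,1]-y)<75)
w=cv2.morphologyEx(w.astype(np.uint8),cv2.MORPH_OPEN,np.ones((5,5)))
n,L,st,ce=cv2.connectedComponentsWithStats(w)
for k in range(1,n):
    if st[k,4]<200: continue
    q=P[L==k];xy=q[:,:2].astype(np.float32);c,s,a=cv2.minAreaRect(xy);cc,rr=cv2.minEnclosingCircle(xy)
    print(st[k,4],ce[k].round(),'rect',np.round(c,1),np.round(s,1),round(a,1),'circ',np.round(cc,1),round(rr,1),'z',np.median(q[:,2]).round(1))
E
python3 floor.py 671 1; python3 plan.py 671 1 60 40
```

```text
1893 [336. 201.] rect [671.4  22.5] [61.9 24.4] 1.9 circ [671.6  14.9] 31.0 z 11.6
480 [278. 233.] rect [654.1 -19.3] [16.5 22. ] 53.3 circ [653.3 -20.7] 11.7 z 11.5
pos [669.    1.4 129.8] psi 39.9 turn 0.1 q6 -50 rows 2
[-0.8, 0.7, 34.9] [-0.03, -0.03, -0.04]
[-0.8, 0.7, 34.9] [-0.03, -0.03, -0.04]
```

Emit:
apply_moves --moves '[{"jaw": 0.4, "offset": [-2, 2.5, 40], "rot": [0, 0, 0]}, {"jaw": 0.4, "offset": [0, 0, 40], "rot": [0, 0, 0]}, {"jaw": 0.4, "offset": [0, 0, 16], "rot": [0, 0, 0]}, {"jaw": 0.4, "offset": [0, 0, 6], "rot": [0, 0, 0]}, {"jaw": 0.4, "offset": [0, 0, 2], "rot": [0, 0, 0]}]'

```text
time_s: 5.82
eef_pos: [0.6742, 0.001, 0.0276]
eef_rot: [0.001, 0.423, 0.906, 0.0]
wrist_force: [1.2, 0.3, -1.9]
opening: 0.622
grasp_force: 63.9
```

Emit:
apply_moves --moves '[{"jaw": 0.4, "offset": [0, 0, 1], "rot": [0, 0, 0]}, {"jaw": 0.4, "offset": [0, 0, 1], "rot": [0, 0, 0]}, {"jaw": 0.4, "offset": [0, 0, 0], "rot": [0, 0, 0]}, {"jaw": 0.4, "offset": [0, 0, 0], "rot": [0, 0, 0]}, {"jaw": 0.4, "offset": [0, 0, 0], "rot": [0, 0, 0]}]'

```text
time_s: 6.45
eef_pos: [0.6733, 0.001, 0.0242]
eef_rot: [0.0, 0.424, 0.906, 0.0]
wrist_force: [-0.2, 0.2, -1.4]
opening: 0.622
grasp_force: 63.9
```

```bash
python3 floor.py 671 1; python3 plan.py 672 2 24 40
```

```text
3470 [309. 252.] rect [662.7  12.3] [70.9 35.6] 40.0 circ [6.728e+02 3.000e-01] 35.5 z 11.5
pos [673.3   1.   24.2] psi 39.9 turn 0.1 q6 -50 rows 1
[1.6, -0.4, 0.2] [0.0, 0.0, -0.11]
```

Emit:
apply_moves --moves '[{"jaw": 0.4, "offset": [0, 0, 0.7], "rot": [0, 0, 0]}, {"jaw": 0.4, "offset": [0, 0, 0.3], "rot": [0, 0, 0]}, {"jaw": 0.4, "offset": [0, 0, 0], "rot": [0, 0, 0]}, {"jaw": 0.4, "offset": [0, 0, 0], "rot": [0, 0, 0]}, {"jaw": 0.4, "offset": [0, 0, 0], "rot": [0, 0, 0]}]'

```text
time_s: 7.12
eef_pos: [0.6734, 0.001, 0.0239]
eef_rot: [0.0, 0.423, 0.906, -0.0]
wrist_force: [-4.6, 0.6, 5.1]
opening: 0.623
grasp_force: 64.6
```

Emit:
apply_moves --moves '[{"jaw": 0.7, "offset": [0, 0, 0], "rot": [0, 0, 0]}, {"jaw": 0.9, "offset": [0, 0, 0], "rot": [0, 0, 0]}, {"jaw": 0.9, "offset": [0, 0, 0], "rot": [0, 0, 0]}, {"jaw": 0.9, "offset": [0, 0, -15], "rot": [0, 0, 0]}, {"jaw": 0.9, "offset": [0, 0, -50], "rot": [0, 0, 0]}]'

```text
time_s: 7.75
eef_pos: [0.6708, 0.0014, 0.0861]
eef_rot: [-0.003, 0.424, 0.906, -0.001]
wrist_force: [0.9, -0.3, 0.8]
opening: 0.901
grasp_force: 0.0
```

Emit:
apply_moves --moves '[{"jaw": 1, "offset": [0, 0, -60], "rot": [0, 0, 0]}, {"jaw": 1, "offset": [0, 0, -10], "rot": [0, 0, 0]}, {"jaw": 1, "offset": [0, 0, 0], "rot": [0, 0, 0]}, {"jaw": 1, "offset": [0, 0, 0], "rot": [0, 0, 0]}, {"jaw": 1, "offset": [0, 0, 0], "rot": [0, 0, 0]}]'

```text
time_s: 8.38
eef_pos: [0.6721, 0.0012, 0.1561]
eef_rot: [-0.002, 0.424, 0.906, -0.0]
wrist_force: [0.9, 0.1, -0.2]
opening: 1.004
grasp_force: 0.0
```

```bash
python3 near.py ammonite_large 30 50 673 1; python3 plan.py 390 219.5 160 117
```

```text
depth 0.79 [186.  96.] 4625 rect [672.8   4.5] [55.8 55.3] 8.8 circ [672.7   4.5] 28.2 z [32.2 36.2 39.2]
region 0.63 [317. 220.] 4624 rect [672.8   4.5] [55.8 55.3] 8.8 circ [672.7   4.5] 28.2 z [32.2 36.2 39.2]
depth 0.63 [317. 220.] 4625 rect [672.8   4.5] [55.8 55.3] 8.8 circ [672.7   4.5] 28.2 z [32.2 36.2 39.2]
pos [672.5   1.1 156.6] psi 39.9 turn 77.1 q6 -50 rows 8
[43.6, -9.6, -0.3] [-0.0, -0.02, -9.64]
[44.6, -2.2, -0.3] [-0.0, -0.02, -9.64]
[44.3, 5.3, -0.4] [-0.0, -0.02, -9.64]
[42.8, 12.7, -0.4] [-0.0, -0.02, -9.64]
[40.1, 19.7, -0.4] [-0.0, -0.02, -9.64]
[36.2, 26.1, -0.4] [-0.0, -0.02, -9.64]
[31.3, 31.8, -0.4] [-0.0, -0.02, -9.64]
[25.6, 36.6, -0.4] [-0.0, -0.02, -9.64]
```

View pics/w_ammonite_large.png

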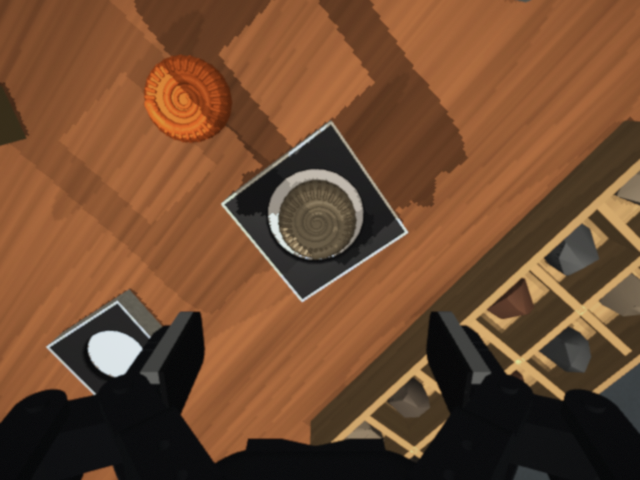

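The large ammonite sits flat inside its recess at (317,220), with its top at 39 mm, which is right. Next is the quartz.

Emit:
apply_moves --moves '[{"jaw": 1, "offset": [43.6, -9.6, 0], "rot": [0, 0, -9.64]}, {"jaw": 1, "offset": [44.6, -2.2, 0], "rot": [0, 0, -9.64]}, {"jaw": 1, "offset": [44.3, 5.3, 0], "rot": [0, 0, -9.64]}, {"jaw": 1, "offset": [42.8, 12.7, 0], "rot": [0, 0, -9.64]}, {"jaw": 1, "offset": [40.1, 19.7, 0], "rot": [0, 0, -9.64]}]'

```text
time_s: 9.1
eef_pos: [0.4952, 0.1382, 0.1577]
eef_rot: [-0.0, 0.014, 1.0, 0.0]
wrist_force: [0.2, 0.2, -0.2]
opening: 0.999
grasp_force: 0.0
```

Emit:
apply_moves --moves '[{"jaw": 1, "offset": [36.2, 26.1, 0], "rot": [0, 0, -9.64]}, {"jaw": 1, "offset": [31.3, 31.8, 0], "rot": [0, 0, -9.64]}, {"jaw": 1, "offset": [25.6, 36.6, 0], "rot": [0, 0, -9.64]}, {"jaw": 1, "offset": [0, 0, 0], "rot": [0, 0, 0]}, {"jaw": 1, "offset": [0, 0, 0], "rot": [0, 0, 0]}]'

```text
time_s: 9.72
eef_pos: [0.3911, 0.2193, 0.1583]
eef_rot: [0.0, -0.233, 0.972, -0.0]
wrist_force: [0.9, -0.6, -0.3]
opening: 0.998
grasp_force: 0.0
```

```bash
sed -i "s/^P=P\*1e3$/P=P*1e3-quat(ctrl.get_obs()['eef_rot']).apply([2.7,1.0,0])/" near.py; python3 - <<'E'
from bench import ctrl
ctrl.camera('wrist')
E
python3 near.py quartz 8 45 390 219.5; python3 plan.py 390 219.5 60 117; cp pics/w_quartz.png pics/w_quartz1.png
```

```text
region 0.72 [320. 210.] 4442 rect [392.7 223.8] [83.8 37. ] 18.7 circ [392.8 223.6] 41.9 z [16.8 29.3 32.4]
depth 0.72 [320. 210.] 4445 rect [392.7 223.8] [83.8 37. ] 18.7 circ [392.8 223.6] 41.9 z [16.7 29.3 32.4]
pos [391.6 218.8 158.2] psi 116.9 turn 0.1 q6 -103 rows 2
[0.6, 0.7, 49.1] [-0.01, 0.0, -0.05]
[0.6, 0.7, 49.1] [-0.01, 0.0, -0.05]
```

View pics/w_quartz1.png

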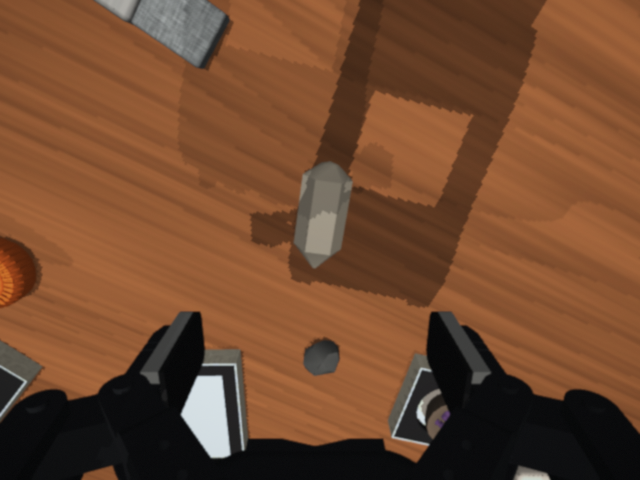

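The quartz is at (322,212), lying 18.7° from world x, with its fitted size of 84x37 mm matching. The only stone nearby, at (322,357), is outside the fingers.

```bash
python3 plan.py 392.5 223 110 108.7;  python3 plan.py 392.5 223 10 108.7|head -1
```

```text
pos [391.6 218.8 158.2] psi 116.9 turn -8.2 q6 -103 rows 1
[-2.7, 3.3, 48.2] [-0.01, 0.01, 8.19]
pos [391.6 218.8 158.2] psi 116.9 turn -8.2 q6 -103 rows 3
```

Emit:
apply_moves --moves '[{"jaw": 1, "offset": [-2.7, 3.3, 48.2], "rot": [0, 0, 8.2]}, {"jaw": 1, "offset": [0, 0, 50], "rot": [0, 0, 0]}, {"jaw": 1, "offset": [0, 0, 30], "rot": [0, 0, 0]}, {"jaw": 1, "offset": [0, 0, 15], "rot": [0, 0, 0]}, {"jaw": 1, "offset": [0, 0, 5], "rot": [0, 0, 0]}]'

```text
time_s: 10.5
eef_pos: [0.3919, 0.2232, 0.0095]
eef_rot: [-0.0, -0.163, 0.987, -0.0]
wrist_force: [-0.0, -1.1, 0.1]
opening: 1.001
grasp_force: 0.0
```

Emit:
apply_moves --moves '[{"jaw": 0.7, "offset": [0, 0, 0], "rot": [0, 0, 0]}, {"jaw": 0.5, "offset": [0, 0, 0], "rot": [0, 0, 0]}, {"jaw": 0.45, "offset": [0, 0, 0], "rot": [0, 0, 0]}, {"jaw": 0.3, "offset": [0, 0, 0], "rot": [0, 0, 0]}, {"jaw": 0.2, "offset": [0, 0, 0], "rot": [0, 0, 0]}]'

```text
time_s: 11.12
eef_pos: [0.3923, 0.2239, 0.0112]
eef_rot: [0.001, -0.163, 0.987, 0.0]
wrist_force: [-3.1, -1.3, 10.3]
opening: 0.399
grasp_force: 58.9
```

Emit:
apply_moves --moves '[{"jaw": 0.2, "offset": [0, 0, 0], "rot": [0, 0, 0]}, {"jaw": 0.2, "offset": [0, 0, 0], "rot": [0, 0, 0]}, {"jaw": 0.2, "offset": [0, 0, 0], "rot": [0, 0, 0]}, {"jaw": 0.2, "offset": [0, 0, 0], "rot": [0, 0, 0]}, {"jaw": 0.2, "offset": [0, 0, 0], "rot": [0, 0, 0]}]'

```text
time_s: 11.75
eef_pos: [0.3922, 0.2239, 0.0112]
eef_rot: [0.001, -0.163, 0.987, 0.0]
wrist_force: [-3.2, -0.3, 9.8]
opening: 0.398
grasp_force: 58.9
```

```bash
python3 near.py quartz 8 45 392 222; python3 plan.py 612 208.5 110 117.5; cp pics/w_quartz.png pics/w_quartz2.png
```

```text
region 0.6 [314. 296.] 14767 rect [392.4 222.9] [83.7 36.9] 18.7 circ [392.4 222.9] 41.9 z [17.8 30.2 32.2]
depth 0.6 [314. 296.] 18916 rect [389.9 222.6] [65.6 63.2] 61.3 circ [392.9 222.6] 42.2 z [17.8 30.4 42.3]
pos [392.3 223.9  11.3] psi 108.8 turn 8.7 q6 -94 rows 5
[-40.6, -17.1, -19.7] [-0.0, 0.02, -1.74]
[-40.1, -18.3, -19.7] [-0.0, 0.02, -1.74]
[-39.5, -19.5, -19.7] [-0.0, 0.02, -1.74]
[-38.9, -20.7, -19.7] [-0.0, 0.02, -1.74]
[-38.2, -21.9, -19.7] [-0.0, 0.02, -1.74]
```

View pics/w_quartz2.png

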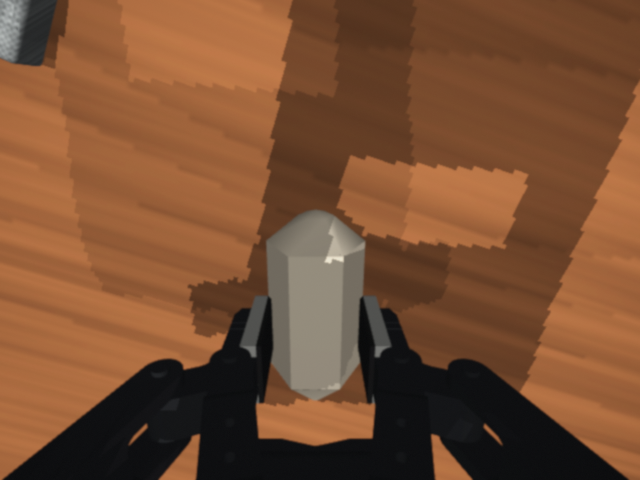

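The quartz is held squarely across its width at (315,300). Lift and go to the long tray.

Emit:
apply_moves --moves '[{"jaw": 0.2, "offset": [0, 0, -20], "rot": [0, 0, 0]}, {"jaw": 0.2, "offset": [0, 0, -50], "rot": [0, 0, 0]}, {"jaw": 0.2, "offset": [0, 0, -29], "rot": [0, 0, 0]}, {"jaw": 0.2, "offset": [-40.6, -17.1, 0], "rot": [0, 0, -1.74]}, {"jaw": 0.2, "offset": [-40.1, -18.3, 0], "rot": [0, 0, -1.74]}]'

```text
time_s: 12.48
eef_pos: [0.4807, 0.2176, 0.1101]
eef_rot: [0.001, -0.194, 0.981, 0.0]
wrist_force: [0.4, 0.3, -1.5]
opening: 0.394
grasp_force: 61.1
```

Emit:
apply_moves --moves '[{"jaw": 0.2, "offset": [-39.5, -19.5, 0], "rot": [0, 0, -1.74]}, {"jaw": 0.2, "offset": [-38.9, -20.7, 0], "rot": [0, 0, -1.74]}, {"jaw": 0.2, "offset": [-38.2, -21.9, 0], "rot": [0, 0, -1.74]}, {"jaw": 0.2, "offset": [0, 0, 0], "rot": [0, 0, 0]}, {"jaw": 0.2, "offset": [0, 0, 0], "rot": [0, 0, 0]}]'

```text
time_s: 13.1
eef_pos: [0.6102, 0.2081, 0.1083]
eef_rot: [-0.001, -0.238, 0.971, 0.0]
wrist_force: [-0.1, -0.2, -2.2]
opening: 0.394
grasp_force: 61.1
```

Emit:
apply_moves --moves '[{"jaw": 0.2, "offset": [0, 0, 30], "rot": [0, 0, 0]}, {"jaw": 0.2, "offset": [0, 0, 30], "rot": [0, 0, 0]}, {"jaw": 0.2, "offset": [0, 0, 0], "rot": [0, 0, 0]}, {"jaw": 0.2, "offset": [0, 0, 0], "rot": [0, 0, 0]}, {"jaw": 0.2, "offset": [0, 0, 0], "rot": [0, 0, 0]}]'

```text
time_s: 13.72
eef_pos: [0.6124, 0.2085, 0.051]
eef_rot: [0.001, -0.238, 0.971, -0.0]
wrist_force: [-0.0, 0.3, -1.7]
opening: 0.397
grasp_force: 61.1
```

```bash
python3 floor.py 612 208; cp pics/fl_*.png /tmp; ls -t pics|head -1; cp pics/$(ls -t pics|head -1) pics/flq.png; python3 plan.py 612 208.5 26 117.5; python3 near.py quartz 52 90 612 208
```

```text
1609 [279. 201.] rect [592.8 179.8] [29.2 19.8] 27.6 circ [592.7 180.2] 17.3 z 11.6
709 [368. 202.] rect [571.8 212.6] [22.3 10.6] 26.5 circ [570.3 215.7] 11.2 z 11.6
fl_1372.png
pos [612.3 208.4  50.8] psi 117.5 turn -0.0 q6 -109 rows 1
[0.3, 0.3, 24.8] [-0.05, 0.15, 0.02]
region 0.85 [313. 299.] 14980 rect [612.7 207.1] [83.6 37. ] 26.9 circ [612.6 207.4] 41.8 z [57.  69.5 71.6]
depth 0.85 [313. 299.] 20268 rect [610.5 206. ] [63.7 64.8] 73.2 circ [613.  207.1] 42.0 z [57.3 70.1 88.6]
```

View pics/flq.png

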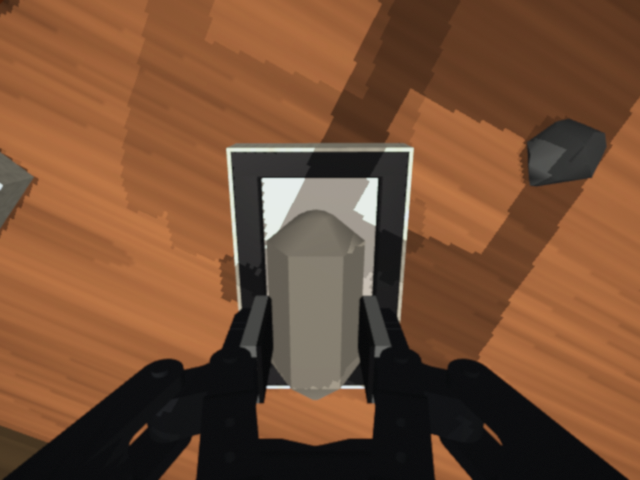

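The tray's near rim and recess edge show in line with the quartz: outer corners at (228,148) and (413,148), recess corners at (261,178) and (378,178). I'll work out the tray centre from these.

```bash
python3 - <<'E'
from h import *
o=ctrl.get_obs();K,T=c2w('wrist',o);b=quat(o['eef_rot']).apply([2.7,1,0])
def g(u,v,z):
    r=T[:3,:3]@[(u-K[0,2])/K[0,0],(v-K[1,2])/K[1,1],1];return (T[:3,3]+r*(z/1e3-T[2,3])/r[2])*1e3-b
for a,c,h in (((228,148),(413,148),62),((261,178),(378,178),50)):
    A,B=g(*a,20),g(*c,20);d=(B-A)/np.linalg.norm(B-A);n=np.array([-d[1],d[0],0]);m=(A+B)/2
    for s in(1,-1): print(np.linalg.norm(B-A).round(1),(m+s*h*n).round(1),np.degrees(np.arctan2(n[1],n[0])).round(1))
E
```

```text
79.7 [503.6 153.   20. ] -152.5
79.7 [613.6 210.2  20. ] -152.5
51.7 [525.9 164.2  20. ] -152.5
51.7 [614.7 210.3  20. ] -152.5
```

Emit:
apply_moves --moves '[{"jaw": 0.2, "offset": [-2.5, 2.2, 12], "rot": [0, 0, 0]}, {"jaw": 0.2, "offset": [0, 0, 10], "rot": [0, 0, 0]}, {"jaw": 0.2, "offset": [0, 0, 3], "rot": [0, 0, 0]}, {"jaw": 0.2, "offset": [0, 0, 1.2], "rot": [0, 0, 0]}, {"jaw": 0.2, "offset": [0, 0, 0], "rot": [0, 0, 0]}]'

```text
time_s: 14.5
eef_pos: [0.6115, 0.2112, 0.0233]
eef_rot: [-0.001, -0.238, 0.971, 0.0]
wrist_force: [-7.2, -1.3, 9.1]
opening: 0.398
grasp_force: 62.1
```

Emit:
apply_moves --moves '[{"jaw": 0.2, "offset": [0, 0, 0.8], "rot": [0, 0, 0]}, {"jaw": 0.2, "offset": [0, 0, 0.5], "rot": [0, 0, 0]}, {"jaw": 0.2, "offset": [0, 0, 0], "rot": [0, 0, 0]}, {"jaw": 0.2, "offset": [0, 0, 0], "rot": [0, 0, 0]}, {"jaw": 0.2, "offset": [0, 0, 0], "rot": [0, 0, 0]}]'

```text
time_s: 15.12
eef_pos: [0.6115, 0.2112, 0.0232]
eef_rot: [-0.001, -0.238, 0.971, -0.0]
wrist_force: [-11.1, -2.6, 17.1]
opening: 0.394
grasp_force: 62.9
```

Emit:
apply_moves --moves '[{"jaw": 0.6, "offset": [0, 0, -0.8], "rot": [0, 0, 0]}, {"jaw": 0.8, "offset": [0, 0, 0], "rot": [0, 0, 0]}, {"jaw": 0.8, "offset": [0, 0, 0], "rot": [0, 0, 0]}, {"jaw": 0.8, "offset": [0, 0, -15], "rot": [0, 0, 0]}, {"jaw": 0.8, "offset": [0, 0, -50], "rot": [0, 0, 0]}]'

```text
time_s: 15.75
eef_pos: [0.61, 0.2107, 0.0853]
eef_rot: [-0.003, -0.238, 0.971, 0.0]
wrist_force: [0.5, -0.6, 0.6]
opening: 0.801
grasp_force: 0.0
```

Emit:
apply_moves --moves '[{"jaw": 1, "offset": [0, 0, -60], "rot": [0, 0, 0]}, {"jaw": 1, "offset": [0, 0, -10], "rot": [0, 0, 0]}, {"jaw": 1, "offset": [0, 0, 0], "rot": [0, 0, 0]}, {"jaw": 1, "offset": [0, 0, 0], "rot": [0, 0, 0]}, {"jaw": 1, "offset": [0, 0, 0], "rot": [0, 0, 0]}]'

```text
time_s: 16.38
eef_pos: [0.6113, 0.211, 0.1551]
eef_rot: [-0.002, -0.238, 0.971, 0.0]
wrist_force: [-0.0, 0.2, -0.0]
opening: 1.0
grasp_force: 0.0
```

```bash
python3 near.py quartz 24 60 614 210; cp pics/w_quartz.png pics/w_quartz3.png; python3 plan.py 446 -97 160 144;python3 plan.py 446 -97 160 54|head -1
```

```text
region 0.59 [313. 216.] 4903 rect [612.6 210.4] [82.6 36.9] 27.3 circ [613.  209.7] 41.3 z [28.9 41.5 44.3]
depth 0.59 [313. 216.] 4927 rect [612.4 210.3] [83.1 37. ] 27.5 circ [612.8 209.5] 41.6 z [28.9 41.4 44.3]
pos [611.8 211.1 155.7] psi 117.5 turn 26.5 q6 -109 rows 6
[48.2, -32.8, -0.6] [0.01, -0.02, -4.42]
[50.6, -29.0, -0.6] [0.01, -0.02, -4.42]
[52.7, -25.0, -0.6] [0.01, -0.02, -4.42]
[54.4, -20.9, -0.7] [0.01, -0.02, -4.42]
[55.9, -16.6, -0.7] [0.01, -0.02, -4.42]
[57.0, -12.3, -0.7] [0.01, -0.02, -4.42]
pos [611.8 211.1 155.7] psi 117.5 turn -63.5 q6 -109 rows 7
```

View pics/w_quartz3.png

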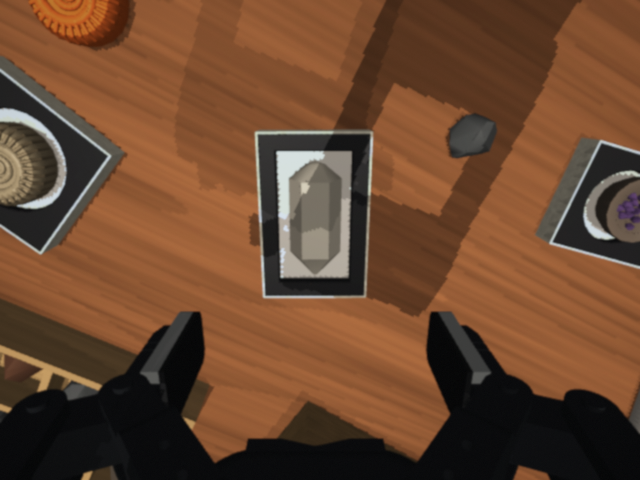

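The quartz lies flat in its recess, centred near (315,215), with its top at 44 mm, which is right. Next is the pyrite.

```bash
python3 plan.py 446 -97 150 54
```

```text
pos [611.8 211.1 155.7] psi 117.5 turn -63.5 q6 -109 rows 7
[41.3, -28.1, 0.9] [-0.01, -0.02, 9.07]
[36.4, -34.3, 0.9] [-0.01, -0.02, 9.07]
[30.5, -39.6, 0.9] [-0.01, -0.02, 9.07]
[23.9, -43.9, 0.8] [-0.01, -0.02, 9.07]
[16.7, -47.1, 0.8] [-0.01, -0.02, 9.07]
[9.0, -49.2, 0.8] [-0.01, -0.02, 9.07]
[1.2, -50.0, 0.8] [-0.01, -0.02, 9.07]
```

Emit:
apply_moves --moves '[{"jaw": 1, "offset": [41.3, -28.1, 0.8], "rot": [0, 0, 9.07]}, {"jaw": 1, "offset": [36.4, -34.3, 0.8], "rot": [0, 0, 9.07]}, {"jaw": 1, "offset": [30.5, -39.6, 0.8], "rot": [0, 0, 9.07]}, {"jaw": 1, "offset": [23.9, -43.9, 0.8], "rot": [0, 0, 9.07]}, {"jaw": 1, "offset": [16.7, -47.1, 0.8], "rot": [0, 0, 9.07]}]'

```text
time_s: 17.1
eef_pos: [0.4932, -0.0101, 0.1529]
eef_rot: [-0.0, 0.158, 0.988, -0.0]
wrist_force: [0.4, -1.0, 0.2]
opening: 0.996
grasp_force: 0.0
```

Emit:
apply_moves --moves '[{"jaw": 1, "offset": [9, -49.2, 0.8], "rot": [0, 0, 9.07]}, {"jaw": 1, "offset": [1.2, -50, 0.8], "rot": [0, 0, 9.07]}, {"jaw": 1, "offset": [0, 0, 0], "rot": [0, 0, 0]}, {"jaw": 1, "offset": [0, 0, 0], "rot": [0, 0, 0]}, {"jaw": 1, "offset": [0, 0, 0], "rot": [0, 0, 0]}]'

```text
time_s: 17.73
eef_pos: [0.4472, -0.0961, 0.1516]
eef_rot: [-0.0, 0.308, 0.951, 0.0]
wrist_force: [0.5, -0.6, 0.2]
opening: 0.998
grasp_force: 0.0
```

```bash
python3 near.py pyrite 12 50 446 -97;python3 near.py pyrite 26 32.5 446 -97; cp pics/w_pyrite.png pics/w_pyrite1.png;python3 plan.py 446 -97 150 54
```

```text
region 0.81 [314. 215.] 2981 rect [446.5 -98. ] [37.9 38.1] 53.8 circ [446.5 -97.9] 26.2 z [21.4 29.6 37.6]
depth 0.81 [314. 215.] 3019 rect [446.5 -97.9] [38.2 38.1] 53.8 circ [446.7 -98. ] 26.4 z [21.5 29.6 37.6]
region 0.66 [312. 216.] 1945 rect [446.8 -98. ] [38.3 38.7] 53.5 circ [446.5 -97.9] 26.2 z [27.9 29.3 31.4]
depth 0.66 [312. 216.] 1948 rect [446.8 -98. ] [38.3 38.7] 53.5 circ [446.7 -98.2] 26.6 z [27.9 29.2 31.3]
depth 0.16 [332. 415.] 1948 rect [446.8 -98. ] [38.3 38.7] 53.5 circ [446.7 -98.2] 26.6 z [27.9 29.2 31.3]
pos [447.1 -96.2 151.6] psi 54.1 turn -0.1 q6 -81 rows 1
[0.4, -1.3, 1.6] [0.0, -0.01, 0.12]
```

View pics/w_pyrite1.png

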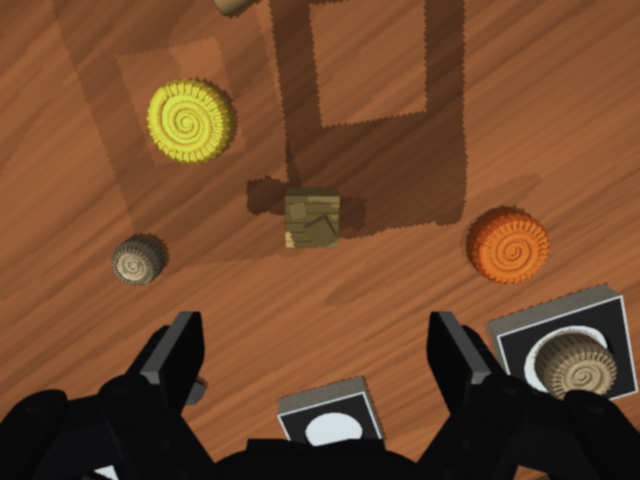

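The pyrite is at (313,217), square to the jaws, 38x38 mm.

Emit:
apply_moves --moves '[{"jaw": 1, "offset": [-0.6, -1.8, 50], "rot": [0, 0, 0.3]}, {"jaw": 1, "offset": [0, 0, 50], "rot": [0, 0, 0]}, {"jaw": 1, "offset": [0, 0, 25], "rot": [0, 0, 0]}, {"jaw": 1, "offset": [0, 0, 13.5], "rot": [0, 0, 0]}, {"jaw": 1, "offset": [0, 0, 0], "rot": [0, 0, 0]}]'

```text
time_s: 18.55
eef_pos: [0.446, -0.0984, 0.0128]
eef_rot: [-0.001, 0.311, 0.95, 0.0]
wrist_force: [-0.0, 0.7, 0.1]
opening: 0.993
grasp_force: 0.0
```

Emit:
apply_moves --moves '[{"jaw": 0.7, "offset": [0, 0, 0], "rot": [0, 0, 0]}, {"jaw": 0.5, "offset": [0, 0, 0], "rot": [0, 0, 0]}, {"jaw": 0.3, "offset": [0, 0, 0], "rot": [0, 0, 0]}, {"jaw": 0.2, "offset": [0, 0, 0], "rot": [0, 0, 0]}, {"jaw": 0.2, "offset": [0, 0, 0], "rot": [0, 0, 0]}]'

```text
time_s: 19.18
eef_pos: [0.4472, -0.0992, 0.0144]
eef_rot: [0.001, 0.311, 0.95, -0.0]
wrist_force: [-1.4, 0.7, 7.4]
opening: 0.428
grasp_force: 60.7
```

```bash
python3 near.py pyrite 12 32 446 -97;python3 plan.py 523 -388 110 20.5
```

```text
region 0.56 [316. 308.] 7587 rect [446.7 -98.8] [38.6 39.5] 53.6 circ [446.6 -98.5] 26.6 z [16.  29.1 31. ]
depth 0.56 [316. 308.] 8602 rect [446.6 -98.5] [63.8 39.5] 54.3 circ [444.7 -97.1] 31.9 z [16.5 29.1 31.5]
pos [447.2 -99.2  14.4] psi 53.7 turn -33.2 q6 -81 rows 6
[-38.7, -31.3, -15.9] [0.01, 0.02, 5.54]
[-41.5, -27.4, -15.9] [0.01, 0.02, 5.54]
[-44.0, -23.3, -15.9] [0.01, 0.02, 5.54]
[-46.0, -19.0, -15.9] [0.01, 0.02, 5.54]
[-47.6, -14.4, -15.9] [0.01, 0.02, 5.54]
[-48.8, -9.8, -15.9] [0.01, 0.02, 5.54]
```

Emit:
apply_moves --moves '[{"jaw": 0.2, "offset": [0, 0, -20], "rot": [0, 0, 0]}, {"jaw": 0.2, "offset": [0, 0, -50], "rot": [0, 0, 0]}, {"jaw": 0.2, "offset": [-38.7, -31.3, -28], "rot": [0, 0, 5.54]}, {"jaw": 0.2, "offset": [-41.5, -27.4, 0], "rot": [0, 0, 5.54]}, {"jaw": 0.2, "offset": [-44, -23.3, 0], "rot": [0, 0, 5.54]}]'

```text
time_s: 19.9
eef_pos: [0.4848, -0.2447, 0.1122]
eef_rot: [0.001, 0.447, 0.895, -0.0]
wrist_force: [0.9, -0.8, -1.1]
opening: 0.428
grasp_force: 61.0
```

Emit:
apply_moves --moves '[{"jaw": 0.2, "offset": [-46, -19, 0], "rot": [0, 0, 5.54]}, {"jaw": 0.2, "offset": [-47.6, -14.4, 0], "rot": [0, 0, 5.54]}, {"jaw": 0.2, "offset": [-48.8, -9.8, 0], "rot": [0, 0, 5.54]}, {"jaw": 0.2, "offset": [0, 0, 20], "rot": [0, 0, 0]}, {"jaw": 0.2, "offset": [0, 0, 30], "rot": [0, 0, 0]}]'

```text
time_s: 20.52
eef_pos: [0.5221, -0.3879, 0.0608]
eef_rot: [0.0, 0.57, 0.821, 0.0]
wrist_force: [0.8, 0.9, -1.2]
opening: 0.427
grasp_force: 61.0
```

Emit:
apply_moves --moves '[{"jaw": 0.2, "offset": [0, 0, 15], "rot": [0, 0, 0]}, {"jaw": 0.2, "offset": [0, 0, 5], "rot": [0, 0, 0]}, {"jaw": 0.2, "offset": [0, 0, 0], "rot": [0, 0, 0]}, {"jaw": 0.2, "offset": [0, 0, 0], "rot": [0, 0, 0]}, {"jaw": 0.2, "offset": [0, 0, 0], "rot": [0, 0, 0]}]'

```text
time_s: 21.15
eef_pos: [0.5226, -0.3881, 0.0423]
eef_rot: [0.001, 0.57, 0.822, -0.0]
wrist_force: [0.4, 0.3, -1.5]
opening: 0.425
grasp_force: 60.9
```

```bash
python3 floor.py 522 -388;cp pics/$(ls -t pics|head -1) pics/flp.png; python3 near.py pyrite 25 62 522 -388;python3 plan.py 523 -388 28 20.5
```

```text
1518 [316. 243.] rect [ 517.5 -374.1] [50.8 13.4] 20.9 circ [ 518.  -374.7] 25.8 z 11.6
region 0.83 [319. 309.] 9328 rect [ 522.5 -386.1] [38.2 39.1] 21.2 circ [ 522.1 -386. ] 26.4 z [34.  56.7 61.7]
depth 0.83 [319. 309.] 10825 rect [ 522.3 -386.2] [64.1 39.2] 20.8 circ [ 521.7 -384.5] 32.0 z [34.4 56.7 61.7]
pos [ 522.3 -387.8   41.7] psi 20.5 turn 0.0 q6 -68 rows 1
[-0.4, 0.6, 13.7] [0.02, 0.04, -0.03]
```

View pics/flp.png

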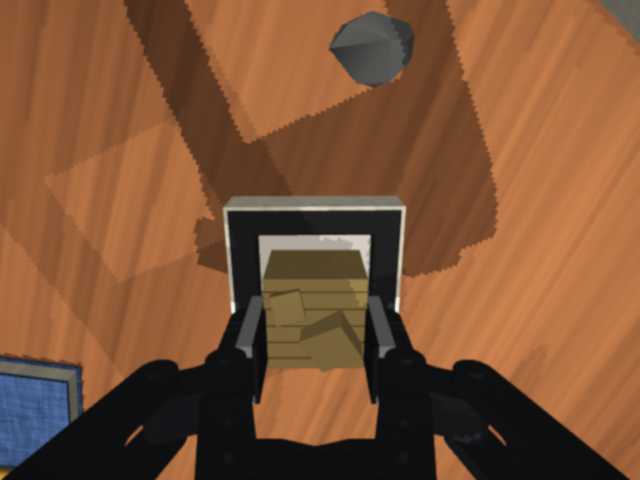

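The pyrite is over the tray, with the rim corners at (228,209) and (404,208) and the recess edge at (260,236)–(370,235). I'll work out the tray centre from them.

```bash
cat > edge.py <<'E'
from h import *
def edge(a,c,h):
    o=ctrl.get_obs();K,T=c2w('wrist',o);M=quat(o['eef_rot']);b=M.apply([2.7,1,0])
    def g(u,v,z=20):
        r=T[:3,:3]@[(u-K[0,2])/K[0,0],(v-K[1,2])/K[1,1],1];return (T[:3,3]+r*(z/1e3-T[2,3])/r[2])*1e3-b
    A,B=g(*a),g(*c);m=(A+B)/2;d=(B-A)/np.linalg.norm(B-A);n=np.array([-d[1],d[0],0])
    tx=M.apply([1,0,0]);n*=-np.sign(n@tx);C=m+h*n
    print(np.linalg.norm(B-A).round(1),'centre',C.round(1),'from tcp, tool',M.inv().apply(C-np.array(o['eef_pos'])*1e3).round(1),'edge dir',np.degrees(np.arctan2(d[1],d[0])).round(1))
E
python3 -c "
from edge import *
edge((228,209),(404,208),38);edge((260,236),(370,235),26)"
```

```text
75.8 centre [ 523.8 -388.9   20. ] from tcp, tool [-1.5  1.  21.7] edge dir 20.7
48.5 centre [ 523.5 -389.3   20. ] from tcp, tool [-1.8  0.6 21.7] edge dir 21.0
```

Emit:
apply_moves --moves '[{"jaw": 0.2, "offset": [-2.5, 0.4, 0], "rot": [0, 0, 0]}, {"jaw": 0.2, "offset": [0, 0, 8], "rot": [0, 0, 0]}, {"jaw": 0.2, "offset": [0, 0, 5], "rot": [0, 0, 0]}, {"jaw": 0.2, "offset": [0, 0, 1.2], "rot": [0, 0, 0]}, {"jaw": 0.2, "offset": [0, 0, 0], "rot": [0, 0, 0]}]'

```text
time_s: 21.92
eef_pos: [0.5233, -0.3897, 0.0268]
eef_rot: [-0.0, 0.57, 0.822, 0.0]
wrist_force: [-0.3, -0.2, -1.5]
opening: 0.428
grasp_force: 61.0
```

Emit:
apply_moves --moves '[{"jaw": 0.2, "offset": [0, 0, 0.6], "rot": [0, 0, 0]}, {"jaw": 0.2, "offset": [0, 0, 0.4], "rot": [0, 0, 0]}, {"jaw": 0.2, "offset": [0, 0, 0], "rot": [0, 0, 0]}, {"jaw": 0.2, "offset": [0, 0, 0], "rot": [0, 0, 0]}, {"jaw": 0.2, "offset": [0, 0, 0], "rot": [0, 0, 0]}]'

```text
time_s: 22.55
eef_pos: [0.5235, -0.3899, 0.0265]
eef_rot: [0.0, 0.57, 0.822, -0.0]
wrist_force: [-2.1, 2.8, 5.0]
opening: 0.429
grasp_force: 61.7
```

Contact is made, so release and rise.

Emit:
apply_moves --moves '[{"jaw": 0.6, "offset": [0, 0, 0], "rot": [0, 0, 0]}, {"jaw": 0.8, "offset": [0, 0, 0], "rot": [0, 0, 0]}, {"jaw": 0.8, "offset": [0, 0, 0], "rot": [0, 0, 0]}, {"jaw": 0.8, "offset": [0, 0, -15], "rot": [0, 0, 0]}, {"jaw": 0.8, "offset": [0, 0, -50], "rot": [0, 0, 0]}]'

```text
time_s: 23.18
eef_pos: [0.5216, -0.388, 0.0891]
eef_rot: [-0.003, 0.57, 0.821, 0.001]
wrist_force: [0.7, -0.5, -0.0]
opening: 0.798
grasp_force: 0.0
```

Emit:
apply_moves --moves '[{"jaw": 1, "offset": [0, 0, -55], "rot": [0, 0, 0]}, {"jaw": 1, "offset": [0, 0, -10], "rot": [0, 0, 0]}, {"jaw": 1, "offset": [0, 0, 0], "rot": [0, 0, 0]}, {"jaw": 1, "offset": [0, 0, 0], "rot": [0, 0, 0]}, {"jaw": 1, "offset": [0, 0, 0], "rot": [0, 0, 0]}]'

```text
time_s: 23.8
eef_pos: [0.5225, -0.389, 0.154]
eef_rot: [-0.002, 0.57, 0.822, 0.0]
wrist_force: [0.9, 0.2, 0.2]
opening: 1.003
grasp_force: 0.0
```

```bash
python3 near.py pyrite 24 60 523.5 -389; cp pics/w_pyrite.png pics/w_pyrite3.png; python3 floor.py 523 -389; python3 plan.py 397 -229.5 150 10
```

```text
region 0.9 [320. 222.] 3221 rect [ 523.5 -388. ] [38.  38.4] 20.6 circ [ 523.3 -387.3] 25.9 z [33.4 41.5 49.5]
depth 0.9 [320. 222.] 3239 rect [ 523.6 -387.9] [38.2 38.4] 20.5 circ [ 523.5 -387.8] 26.3 z [33.4 41.5 49.5]
region 0.62 [317. 190.] 29 rect [ 524.4 -390.2] [37.6 33.4] 21.5 circ [ 524.  -390.1] 24.7 z [39.9 41.2 44.1]
depth 0.62 [317. 190.] 3239 rect [ 523.6 -387.9] [38.2 38.4] 20.5 circ [ 523.5 -387.8] 26.3 z [33.4 41.5 49.5]
pos [ 523.  -389.4  154.8] psi 20.5 turn -10.5 q6 -68 rows 4
[48.5, -15.5, 1.3] [-0.01, -0.02, 2.62]
[47.7, -17.7, 1.3] [-0.01, -0.02, 2.62]
[46.8, -19.9, 1.3] [-0.01, -0.02, 2.62]
[45.9, -22.0, 1.2] [-0.01, -0.02, 2.62]
```

View pics/w_pyrite3.png

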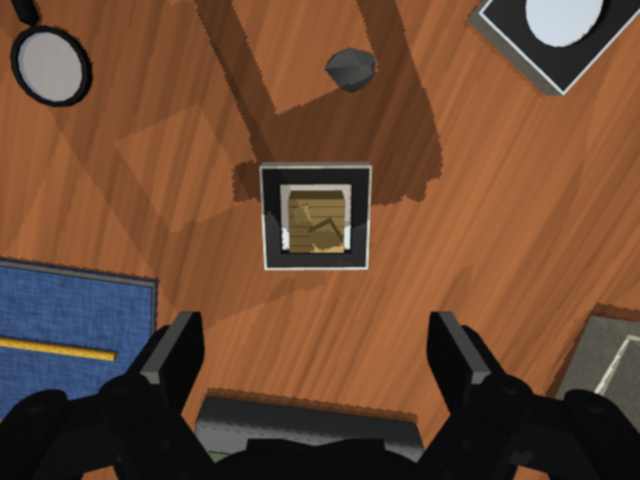

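The pyrite sits square in its recess at (318,222), with its block top at 42 mm, which is right. Last is the small ammonite, with the jaws turned away from the magnifier.

```bash
python3 plan.py 397 -229.5 150 70
```

```text
pos [ 523.  -389.4  154.8] psi 20.5 turn 49.5 q6 -68 rows 5
[38.8, -12.4, 1.0] [0.0, -0.02, -9.91]
[40.3, -5.6, 1.0] [0.0, -0.02, -9.91]
[40.7, 1.5, 1.0] [0.0, -0.02, -9.91]
[39.8, 8.4, 1.0] [0.0, -0.02, -9.91]
[37.8, 15.2, 1.0] [0.0, -0.02, -9.91]
```

Emit:
apply_moves --moves '[{"jaw": 1, "offset": [38.8, -12.4, 1], "rot": [0, 0, -9.9]}, {"jaw": 1, "offset": [40.3, -5.6, 1], "rot": [0, 0, -9.9]}, {"jaw": 1, "offset": [40.7, 1.5, 1], "rot": [0, 0, -9.9]}, {"jaw": 1, "offset": [39.8, 8.4, 1], "rot": [0, 0, -9.9]}, {"jaw": 0.7, "offset": [37.8, 15.2, 1], "rot": [0, 0, -9.9]}]'

```text
time_s: 24.58
eef_pos: [0.3965, -0.2288, 0.1507]
eef_rot: [-0.0, 0.171, 0.985, 0.0]
wrist_force: [0.3, -0.1, 0.4]
opening: 0.81
grasp_force: 0.0
```

Emit:
apply_moves --moves '[{"jaw": 0.7, "offset": [0, 0, 0], "rot": [0, 0, 0]}, {"jaw": 0.7, "offset": [0, 0, 0], "rot": [0, 0, 0]}, {"jaw": 0.7, "offset": [0, 0, 0], "rot": [0, 0, 0]}, {"jaw": 0.7, "offset": [0, 0, 0], "rot": [0, 0, 0]}, {"jaw": 0.7, "offset": [0, 0, 0], "rot": [0, 0, 0]}]'

```text
time_s: 25.2
eef_pos: [0.3975, -0.2302, 0.1509]
eef_rot: [-0.0, 0.174, 0.985, 0.0]
wrist_force: [0.4, -1.6, -0.4]
opening: 0.702
grasp_force: 0.0
```

```bash
python3 near.py ammonite_small 12 40 397 -229.5; cp pics/w_ammonite_small.png pics/s1.png; python3 plan.py 397 -229.5 11 70
```

```text
region 0.86 [316. 212.] 1875 rect [ 397.1 -228.7] [35.3 35.4] 70.5 circ [ 397.5 -228.7] 18.2 z [17.  21.7 25. ]
depth 0.86 [316. 212.] 1889 rect [ 397.3 -228.4] [36.  35.3] 65.5 circ [ 397.7 -228.6] 18.3 z [16.8 21.7 25. ]
pos [ 397.4 -230.   150.9] psi 70.0 turn 0.0 q6 -115 rows 3
[0.2, 0.1, 46.6] [0.0, -0.01, -0.01]
[0.2, 0.1, 46.6] [0.0, -0.01, -0.01]
[0.2, 0.1, 46.6] [0.0, -0.01, -0.01]
```

View pics/s1.png

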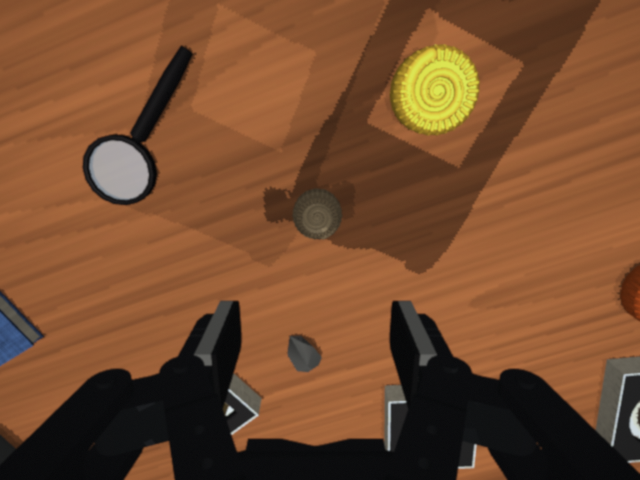

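The small ammonite is at (317,213), under the jaws, with the magnifier and the yellow disc well clear.

Emit:
apply_moves --moves '[{"jaw": 0.7, "offset": [0, 0.7, 50], "rot": [0, 0, 0]}, {"jaw": 0.7, "offset": [0, 0, 50], "rot": [0, 0, 0]}, {"jaw": 0.7, "offset": [0, 0, 25], "rot": [0, 0, 0]}, {"jaw": 0.7, "offset": [0, 0, 14.8], "rot": [0, 0, 0]}, {"jaw": 0.7, "offset": [0, 0, 0], "rot": [0, 0, 0]}]'

```text
time_s: 25.92
eef_pos: [0.3973, -0.2289, 0.0107]
eef_rot: [-0.001, 0.174, 0.985, 0.0]
wrist_force: [-0.4, -0.3, -0.1]
opening: 0.701
grasp_force: 0.0
```

Emit:
apply_moves --moves '[{"jaw": 0.5, "offset": [0, 0, 0], "rot": [0, 0, 0]}, {"jaw": 0.3, "offset": [0, 0, 0], "rot": [0, 0, 0]}, {"jaw": 0.2, "offset": [0, 0, 0], "rot": [0, 0, 0]}, {"jaw": 0.2, "offset": [0, 0, 0], "rot": [0, 0, 0]}, {"jaw": 0.2, "offset": [0, 0, 0], "rot": [0, 0, 0]}]'

```text
time_s: 26.55
eef_pos: [0.3986, -0.2301, 0.0129]
eef_rot: [0.001, 0.174, 0.985, -0.001]
wrist_force: [-0.9, 0.6, 6.2]
opening: 0.385
grasp_force: 59.0
```

```bash
python3 near.py ammonite_small 12 27 397 -229.5|head -1; python3 plan.py 622 -200.5 110 73
```

```text
region 0.83 [312. 304.] 6126 rect [ 396.7 -229.1] [34.8 35.2] 74.8 circ [ 397.5 -229.5] 18.5 z [15.9 21.7 24.9]
pos [ 398.6 -230.1   12.9] psi 70.0 turn 3.0 q6 -115 rows 5
[-40.0, 20.8, -19.4] [-0.01, 0.03, -0.6]
[-40.2, 20.4, -19.4] [-0.01, 0.03, -0.6]
[-40.4, 20.0, -19.4] [-0.01, 0.03, -0.6]
[-40.6, 19.6, -19.4] [-0.01, 0.03, -0.6]
[-40.8, 19.1, -19.4] [-0.01, 0.03, -0.6]
```

Emit:
apply_moves --moves '[{"jaw": 0.2, "offset": [0, 0, -20], "rot": [0, 0, 0]}, {"jaw": 0.2, "offset": [0, 0, -50], "rot": [0, 0, 0]}, {"jaw": 0.2, "offset": [-40, 20.8, -28], "rot": [0, 0, -0.6]}, {"jaw": 0.2, "offset": [-40.2, 20.4, 0], "rot": [0, 0, -0.6]}, {"jaw": 0.2, "offset": [-40.4, 20, 0], "rot": [0, 0, -0.6]}]'

```text
time_s: 27.28
eef_pos: [0.534, -0.2119, 0.1114]
eef_rot: [0.002, 0.158, 0.987, -0.001]
wrist_force: [0.4, -0.6, 0.2]
opening: 0.385
grasp_force: 59.7
```

Emit:
apply_moves --moves '[{"jaw": 0.2, "offset": [-40.6, 19.6, 0], "rot": [0, 0, -0.6]}, {"jaw": 0.2, "offset": [-40.8, 19.1, 0], "rot": [0, 0, -0.6]}, {"jaw": 0.2, "offset": [0, 0, 20], "rot": [0, 0, 0]}, {"jaw": 0.2, "offset": [0, 0, 30], "rot": [0, 0, 0]}, {"jaw": 0.2, "offset": [0, 0, 16], "rot": [0, 0, 0]}]'

```text
time_s: 27.9
eef_pos: [0.6193, -0.1992, 0.0413]
eef_rot: [-0.002, 0.148, 0.989, 0.0]
wrist_force: [-0.1, 0.5, -1.0]
opening: 0.385
grasp_force: 59.8
```

Emit:
apply_moves --moves '[{"jaw": 0.2, "offset": [0, 0, 3], "rot": [0, 0, 0]}, {"jaw": 0.2, "offset": [0, 0, 0], "rot": [0, 0, 0]}, {"jaw": 0.2, "offset": [0, 0, 0], "rot": [0, 0, 0]}, {"jaw": 0.2, "offset": [0, 0, 0], "rot": [0, 0, 0]}, {"jaw": 0.2, "offset": [0, 0, 0], "rot": [0, 0, 0]}]'

```text
time_s: 28.52
eef_pos: [0.6214, -0.2, 0.0407]
eef_rot: [0.0, 0.148, 0.989, -0.0]
wrist_force: [-0.4, -0.4, -0.9]
opening: 0.386
grasp_force: 59.7
```

```bash
python3 floor.py 622 -200;cp pics/$(ls -t pics|head -1) pics/fls.png; python3 near.py ammonite_small 30 62 622 -200|head -1;python3 plan.py 622 -200.5 28 73
```

```text
2142 [311. 258.] rect [ 615.2 -199.7] [49.7 29. ] 75.9 circ [ 623.8 -201.8] 24.9 z 11.6
region 0.74 [313. 303.] 6546 rect [ 619.8 -198.8] [34.2 35.7] 74.7 circ [ 619.7 -199.4] 18.2 z [36.8 49.1 52.4]
pos [ 621.1 -199.8   40.3] psi 73.0 turn 0.0 q6 -101 rows 1
[-1.0, -0.4, 12.3] [-0.0, 0.01, -0.02]
```

View pics/fls.png

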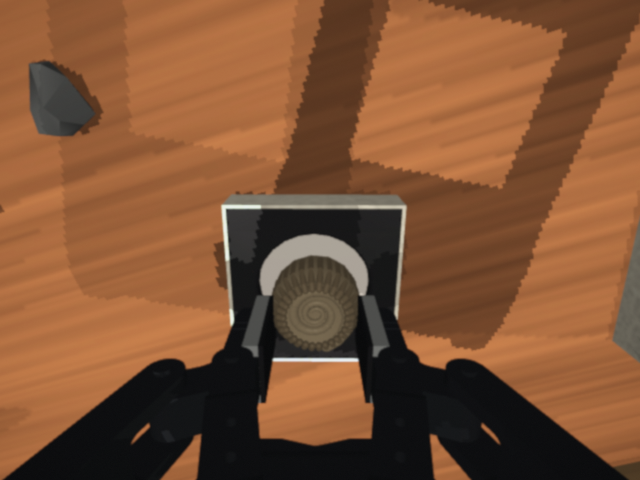

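The tray is square to the jaws, with rim corners at (222,206) and (405,206). The ammonite needs to go about 3 mm farther out.

Emit:
apply_moves --moves '[{"jaw": 0.2, "offset": [-2.7, -1, 0], "rot": [0, 0, 0]}, {"jaw": 0.2, "offset": [0, 0, 8], "rot": [0, 0, 0]}, {"jaw": 0.2, "offset": [0, 0, 5], "rot": [0, 0, 0]}, {"jaw": 0.2, "offset": [0, 0, 1.5], "rot": [0, 0, 0]}, {"jaw": 0.2, "offset": [0, 0, 0], "rot": [0, 0, 0]}]'

```text
time_s: 29.3
eef_pos: [0.6233, -0.2015, 0.0255]
eef_rot: [-0.0, 0.148, 0.989, 0.0]
wrist_force: [-0.2, -0.1, -0.9]
opening: 0.385
grasp_force: 60.0
```

Emit:
apply_moves --moves '[{"jaw": 0.2, "offset": [0, 0, 0.6], "rot": [0, 0, 0]}, {"jaw": 0.2, "offset": [0, 0, 0.4], "rot": [0, 0, 0]}, {"jaw": 0.2, "offset": [0, 0, 0], "rot": [0, 0, 0]}, {"jaw": 0.2, "offset": [0, 0, 0], "rot": [0, 0, 0]}, {"jaw": 0.2, "offset": [0, 0, 0], "rot": [0, 0, 0]}]'

```text
time_s: 29.92
eef_pos: [0.6236, -0.2016, 0.025]
eef_rot: [0.0, 0.148, 0.989, -0.0]
wrist_force: [-0.7, 1.6, 2.4]
opening: 0.385
grasp_force: 60.2
```

Emit:
apply_moves --moves '[{"jaw": 0.55, "offset": [0, 0, 0], "rot": [0, 0, 0]}, {"jaw": 0.7, "offset": [0, 0, 0], "rot": [0, 0, 0]}, {"jaw": 0.7, "offset": [0, 0, 0], "rot": [0, 0, 0]}, {"jaw": 0.7, "offset": [0, 0, -15], "rot": [0, 0, 0]}, {"jaw": 0.7, "offset": [0, 0, -50], "rot": [0, 0, 0]}]'

```text
time_s: 30.55
eef_pos: [0.6211, -0.2004, 0.0878]
eef_rot: [-0.003, 0.148, 0.989, 0.001]
wrist_force: [-0.3, -0.1, 0.5]
opening: 0.702
grasp_force: 0.0
```

Emit:
apply_moves --moves '[{"jaw": 0.7, "offset": [0, 0, -60], "rot": [0, 0, 0]}, {"jaw": 0.7, "offset": [0, 0, -60], "rot": [0, 0, 0]}, {"jaw": 0.7, "offset": [0, 0, 0], "rot": [0, 0, 0]}, {"jaw": 0.7, "offset": [0, 0, 0], "rot": [0, 0, 0]}, {"jaw": 0.7, "offset": [0, 0, 0], "rot": [0, 0, 0]}]'

```text
time_s: 31.18
eef_pos: [0.6223, -0.201, 0.2078]
eef_rot: [-0.002, 0.148, 0.989, 0.001]
wrist_force: [0.1, -0.3, -0.7]
opening: 0.699
grasp_force: 0.0
```

```bash
python3 near.py ammonite_small 24 60 623 -202; python3 - <<'E'
from h import *
im,d,P=snap('wrist')
S,_,_=snap('scene')
a=cv2.resize(im[100:340,160:480],(400,300));b=cv2.resize(S[200:350,100:560],(400,130))
c=np.zeros((600,800,3),np.uint8);c[:300,:400]=a;c[300:561]=cv2.resize(S[200:350,100:560],(800,261));save(c,'final.png')
E
```

```text
region 0.6 [314. 200.] 1419 rect [ 621.5 -201. ] [34.5 35.2] 21.7 circ [ 622.2 -201.1] 18.2 z [29.2 33.8 37. ]
depth 0.6 [314. 200.] 1434 rect [ 622.2 -201.2] [35.6 35.7] 72.5 circ [ 622.4 -201.1] 18.3 z [29.2 33.7 37. ]
depth 0.24 [565. 192.] 1434 rect [ 622.2 -201.2] [35.6 35.7] 72.5 circ [ 622.4 -201.1] 18.3 z [29.2 33.7 37. ]
```

View pics/final.png

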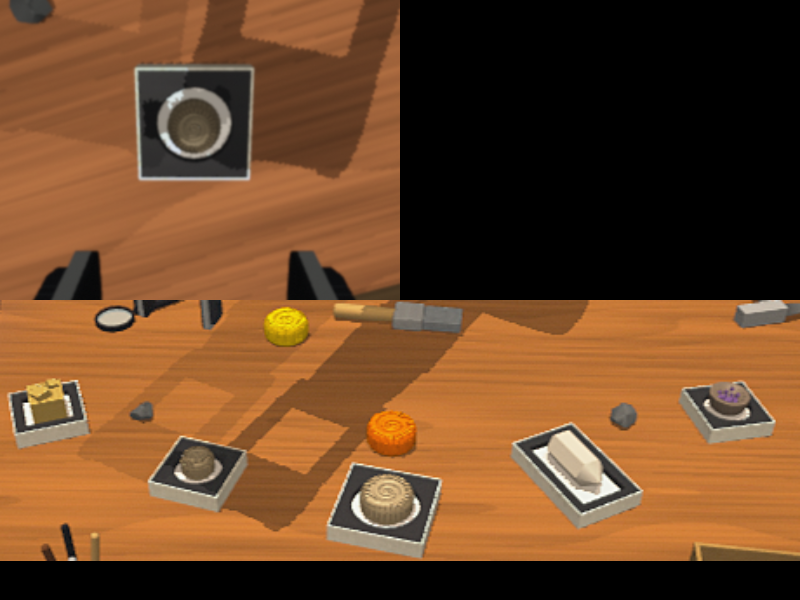

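The final view shows all four in their recesses: pyrite (47,400), small ammonite (197,463), large ammonite (386,497) and quartz (575,458). The geode at (728,398) is undisturbed, and the arm is clear.

```bash
python3 -c "
from bench import ctrl
print(ctrl.hand_in())"
```

```text
the job is handed in; nothing more can be done
None
```

All four specimens are in their matching trays, flat on the recess floor and the same way up, the geode is untouched, and the job was handed in at about 31 s of the 99 s allowed; the judge's verdict was not shown.

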